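# Hang the UV screen over the lamp bar and start the cure

## Task

A lens is waiting under the lamp bar of the UV curing station. First lower the orange screen gently over the bar, between the two posts, so that it straddles the bar with one flap on each side, and let go of it there (do not drop it); then flip the red guard on the switch box up past upright so that it stays open, and then press the green button under it fully in. Leave the screen hanging and the guard open, and do not knock the wash bottle or the dropper bottle about.

Things in the scene. Friction and masses are not known exactly. Their poses are not given: they have to be found in the camera images.
- screen_mid (a point): Centre (half-way up, 61 mm above the feet) of the loose orange screen, a rigid tent-like acrylic saddle, 110 mm long, 122 mm tall, open below. x: across the ridge, from flap to flap; y: along it; z: up. Either way round is as good. On the ridge stands a black grip fin to pinch from above: 12 mm thick (x), 60 mm long (y), centred, its foot 24 mm and its top 61 mm above this point.
- screen: The same screen (0.14 kg, stands on its two flaps at the start); origin between its feet, 61 mm below screen_mid, same axes. Flaps 4 mm thick; inside, the mouth between the feet is 49 mm wide and narrows to 25 mm at 67 mm up, where a 45-degree roof closes to the inner ridge, 80 mm up.
- bar_mid (a point): Middle of the round steel bar of the fixed curing station, on its centre line: 12 mm thick, level, 120 mm over the table. y: along the bar; x: across; z: up. Posts 100 mm either side, with 20 mm black caps that rise 23 mm above this point; 180 mm free between caps. Base plate 90 x 224 x 12 mm; a lens seat 27 mm high lies below the bar. Screen hung: screen_mid is 10 mm below this point.
- guard (a joint): Angle of the red guard of the switch box, rad: 0 closed (flat over the button), 1.57 upright, 2.0 at its stop, leaning back. Its stiff hinge (0.035 N m friction) leaves it at whatever angle it is left.
- guard_bar (a point): Centre of the red grip bar on the guard's front edge, 10 mm thick, 52 mm long, parallel to the hinge, its ends free for a finger each (the guard is 42 mm wide). Closed: 80 mm in front of the hinge line, 16 mm above it, 22 mm over the box top; it moves on an arc of 82 mm radius. Its axes turn with the guard. Pinched at its ends from above, it turns between the fingers.
- guard_hinge (a point): Middle of the guard's hinge line on the fixed switch box (120 x 80 mm, top 45 mm above the table). y: along the hinge; x: level, from the closed guard's grip bar towards the hinge (the guard swings up and over towards +x); z: up. 51 mm above the table.
- button (a joint): Travel of the green push button, m: 0 out, 0.005 fully in. Spring-loaded, 1 N to start and about 4.5 N fully in, springs back.
- button_top (a point): Centre of the top face of the green button, 21 mm in diameter, pressed straight down; 42 mm in front of the hinge line, 60 mm above the table when out. The guard covers it when closed.
- wash_bottle: White wash bottle with red cap, 60 mm in diameter, 136 mm tall, a bystander; origin at the centre of its underside.
- dropper: Small amber dropper bottle, 33 mm in diameter, 102 mm tall, a bystander; origin at the centre of its underside.
Not all that is in view belongs to the job. What is shaped like the screen but pink is not meant.

How it is judged:
By the outcome, as a careful person would: the job done as asked, in the order asked, and still so for the second after the job is handed in, with the robot touching nothing.
It also fails if it takes over 64 s, if anything falls off the work surface, if the arm or the gripper's body presses on something with over 40 N, if the wrist force passes 120 N, or if a joint passes its speed limit or range.

## Robot

A 6-joint arm with a two-finger parallel gripper is mounted at the origin on a cart in front of the work surface, level with it; the furniture and walls round the work are solid. World frame = base frame: x ahead of the robot, y to its left, z up, the work surface at z = 0. Lengths are in m, angles in degrees, forces in N, time in s.
With the tool pointing down it reaches from about 0.3 to 0.875 m from the base axis. Payload 4.2 kg.
Tool frame: the origin (TCP) lies at the centre of the arm's flange, where the gripper is bolted on; the fingertips stand 173 mm ahead of it and the grasp point (between the pads) lies env.grasp_offset ahead of it (env.grasp_offset is the distance from the TCP to the grasp point, in m); z points along the fingers, y is the line along which they close (so a half turn about z gives the same grasp; the last joint's range is limited). The gripper opens to 85 mm and grips with 20 to 120 N. Pads are 22 mm wide; open, the fingers measure 114 mm over their backs; the gripper's body (76 mm by 85 mm) begins 54 mm behind the grasp point. The pads swing forward as they close: fully open they stand 13 mm farther back than shut.
Start: joints at [67.437, 18.312, 89.639, -0, 72.044, -1.146], TCP at [0.21, 0.535, 0.405] pointing down, gripper open.
Joint ranges: [-177.97, 177.97], [-48.28, 115.42], [12.27, 149.76], [-77.06, 257.06], [2.81, 150.46], [-146.56, 146.56]. Speed limits (degrees/s): [147.25, 147.25, 180, 180, 180, 180].

## Interface

Orientations are given as a 3x3 rotation matrix whose columns are the frame's x, y, z axes.
In Python, from cell import env, kin, capture, get_calibration, workorder, read_time, read_q, read_joint_velocities, read_tau, read_position, read_tcp_rot, read_wrist_force, read_wrist_torque, read_finger_gap, read_grasp_force gives the robot as it stands. Calls block until the motion is done:
- env.move_to(position, orientation): joint-space move of the TCP to a pose.
- env.movel(position, velocity=0.15, rot=None, f_stop=None): straight line of the TCP; rot=None keeps the orientation; velocity is the mean speed in m/s. With f_stop (N) it stops when the force on the tool has changed by that much, and returns True; else False.
- env.movej(angles): joint-space move.
- env.set_gripper(opening): opening from 0.0 (shut) to 1.0 (fully open); the grip force is fixed at half the most; returns when the fingers have stopped.
- env.hold(seconds).
- kin.solve_ik(position, orientation): joint angles nearest the present ones, or None.
- capture(name): name is "scene" or "side" or "wrist"; returns the picture (480x640x3 uint8, red, green, blue); there is no depth.
- get_calibration(name): a dict with "mtx" (3x3 intrinsics, pixels), "k1" (the pictures are not rectified: a ray, as slopes to the right and down, at radius r is drawn at 1 + k1 r^2 times it, then the intrinsics apply), "T" (4x4, takes a point from camera to world coordinates). Camera axes: x right, y up, looking along -z (the intrinsics and any distortion apply to the point x, -y, -z); pixel columns grow to the right and rows downward; lengths in m; the calibration is good to about 2 mm. A picture is of the moment at which its call begins: read the wrist's pose just before it. get_calibration takes no time and is no camera call; for the wrist camera it gives the pose at the moment of the call.
A pose or a line that the arm cannot do raises env.IKError and nothing moves.
- workorder.finish_job(): hands the job in; it is judged then, once.
Readings, each from a call of its own:
- read_time(): time.
- read_q(): joint angles.
- read_joint_velocities(): joint speeds.
- read_tau(): joint torques, N m.
- read_position(): TCP position.
- read_tcp_rot(): TCP orientation.
- read_wrist_force(): force on the tool from outside, world axes, zero at the start.
- read_wrist_torque(): the same for the moment, N m.
- read_finger_gap(): opening from 0.0 (shut) to 1.0 (fully open).
- read_grasp_force(): force on a finger pad.
Only numpy, scipy, OpenCV 4.12 (cv2) and the standard library are available. Lean on these libraries where they do the work, as an engineer would, in place of code of your own. Each camera call takes 0.05 s, during which the arm holds its last target. There are 200 camera calls.

## Working session

There is one attempt and no reset: what is moved stays moved. The work goes in short steps, each a Python script; the robot and the scene stay as the last script left them, time stands still between calls to the robot, and variables do not carry over. Pictures are saved under pics/ and viewed, at most 10 in all, crops included, and the job is handed in when it is done.

```bash
ls; mkdir -p pics
python3 - <<'E'
from cell import *
import cv2
for n in ("scene","side"):
    cv2.imwrite(f"pics/{n}0.png",capture(n)[:,:,::-1])
    c=get_calibration(n);print(n,c)
print(env.grasp_offset,read_time())
E
```

```text
pics
scene {'mtx': array([[525.7282352 ,   0.        , 323.16966848],
       [  0.        , 525.7282352 , 241.908146  ],
       [  0.        ,   0.        ,   1.        ]]), 'k1': -0.06785717418235834, 'T': array([[ 0.7424344 ,  0.26805432, -0.6139528 , -0.15461821],
       [-0.66989275,  0.30513528, -0.67685756, -0.76936349],
       [ 0.00590406,  0.91380487,  0.40611058,  0.57562395],
       [ 0.        ,  0.        ,  0.        ,  1.        ]])}
side {'mtx': array([[485.94678155,   0.        , 320.66352996],
       [  0.        , 485.94678155, 244.03473574],
       [  0.        ,   0.        ,   1.        ]]), 'k1': -0.03229632441792011, 'T': array([[-0.9999612 ,  0.00516142,  0.00713883,  0.58143252],
       [ 0.00260018, -0.60133982,  0.79898915,  1.1320449 ],
       [ 0.00841678,  0.79897671,  0.60130306,  0.92181606],
       [ 0.        ,  0.        ,  0.        ,  1.        ]])}
0.1547 0.1
```

View pics/scene0.png

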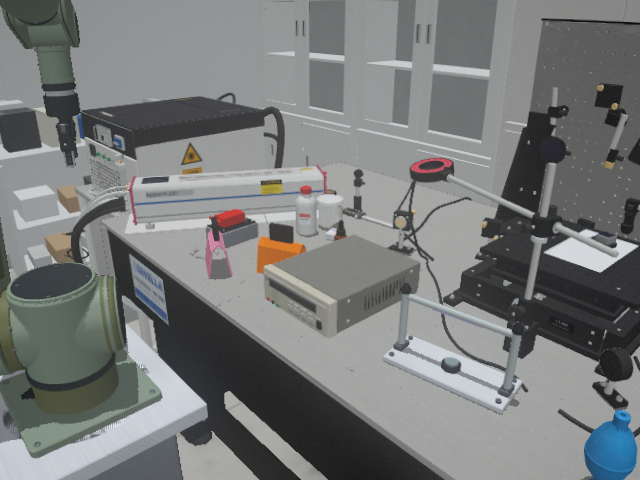

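View pics/side0.png

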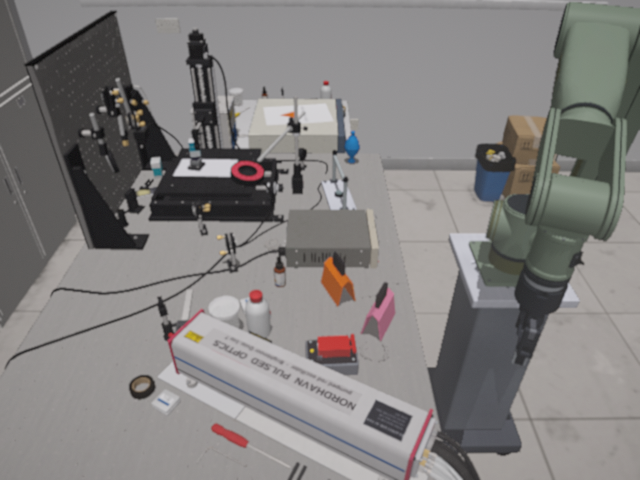

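Scene view: the station is at right, with post caps at about (405,289) and (518,328). The orange screen is at (280,255), half hidden by the grey instrument, and the switch box is at (230,228). In the side view the orange screen is at (338,280), the switch box at (332,353) and the station at (340,185). I'll zoom in on these next.

```bash
cat > h.py <<'E'
from cell import *
import cv2, numpy as np
from scipy.optimize import least_squares
def proj(c,P):
    P=np.atleast_2d(P); T=c["T"]; q=(P-T[:3,3])@T[:3,:3]
    s=np.c_[q[:,0],-q[:,1]]/(-q[:,2:3]); s=s*(1+c["k1"]*(s**2).sum(1,keepdims=True))
    return s@c["mtx"][:2,:2].T+c["mtx"][:2,2]
def ray(c,uv):
    d=cv2.undistortPoints(np.array([[uv]],float),c["mtx"],np.array([c["k1"],0,0,0.]))[0,0]
    return c["T"][:3,3], c["T"][:3,:3]@np.array([d[0],-d[1],-1])
def atz(c,uv,z):
    o,d=ray(c,uv); return o+d*(z-o[2])/d[2]
def crop(img,x0,y0,w,h,s,name):
    cv2.imwrite(name,cv2.resize(img[y0:y0+h,x0:x0+w,::-1],None,fx=s,fy=s,interpolation=cv2.INTER_CUBIC))
def down(yaw):  # tool down, closing axis y along world direction yaw (deg)
    a=np.radians(yaw); y=np.array([np.cos(a),np.sin(a),0]); z=np.array([0,0,-1.]); return np.c_[np.cross(y,z),y,z]
E
python3 - <<'E'
from h import *
a=cv2.imread("pics/side0.png")[:,:,::-1]; b=cv2.imread("pics/scene0.png")[:,:,::-1]
crop(a,250,240,160,145,4,"pics/c1.png"); crop(b,375,275,160,140,5,"pics/c2.png")
E
```

```text
(no output)
```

View pics/c1.png

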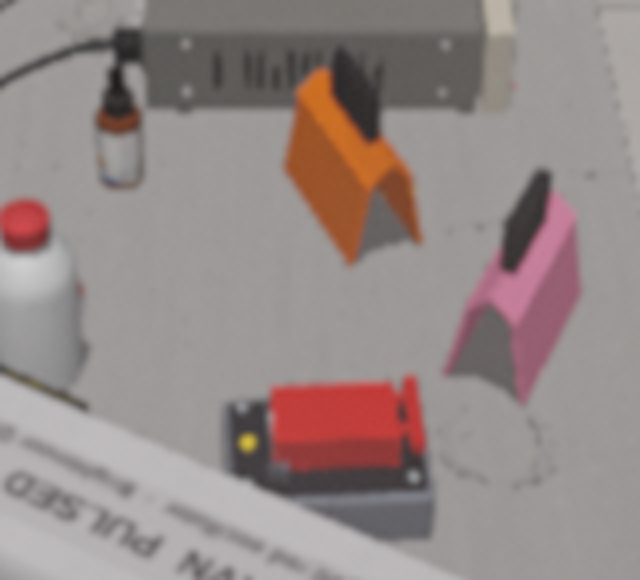

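View pics/c2.png

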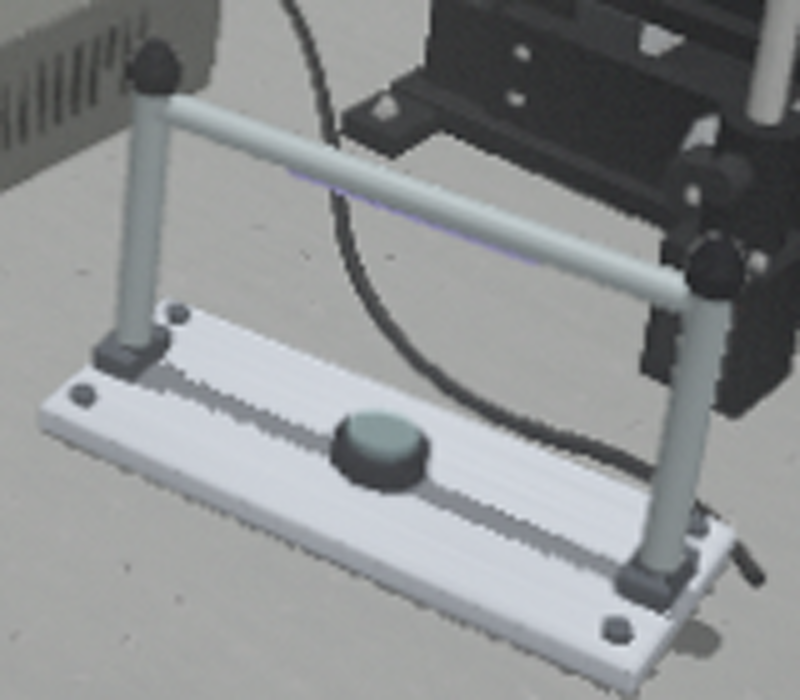

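Side crop (4×, offset 250,240):
- The screen's near feet are at (351,264) and (420,243), its far foot at (287,168), and the fin top runs from (340,47) to (380,90).
- The guard's grip bar runs from (412,378) to (418,452), with the hinge to the left (+x).

Scene crop (5×, offset 375,275): the bar runs from (170,108) to (688,290), and the plate corners are clear.

```bash
cat > fit.py <<'E'
from h import *
def fit(c,L,uv,x0):
    L=np.array(L,float)*1e-3; uv=np.array(uv,float)
    def pts(p):
        a=p[2]; R=np.array([[np.cos(a),-np.sin(a),0],[np.sin(a),np.cos(a),0],[0,0,1]]); return L@R.T+[p[0],p[1],0]
    r=least_squares(lambda p:(proj(c,pts(p))-uv).ravel(),x0,x_scale=[.01,.01,.05],loss="soft_l1")
    return r.x, (proj(c,pts(r.x))-uv).round(1)
E
python3 - <<'E'
from fit import *
S=get_calibration("scene"); D=get_calibration("side")
m2=lambda P:[(375+x/5-.4,275+y/5-.4) for x,y in P]; m1=lambda P:[(250+x/4-.4,240+y/4-.4) for x,y in P]
# station: image left = far y(+)  ; local y along bar toward +y-ish
uv=m2([(42,408),(165,303),(735,530),(637,672),(170,108),(688,290),(155,68),(715,265)])
L=[(-45,112,12),(45,112,12),(45,-112,12),(-45,-112,12),(0,92,120),(0,-92,120),(0,100,133),(0,-100,133)]
g=atz(S,uv[4],.12)/2+atz(S,uv[5],.12)/2; d=atz(S,uv[4],.12)-atz(S,uv[5],.12)
print("ends",atz(S,uv[4],.12),atz(S,uv[5],.12),np.linalg.norm(d))
print("station",*fit(S,L,uv,[g[0],g[1],np.arctan2(-d[0],d[1])]))
uv=m1([(351,264),(420,243),(287,168),(340,47),(380,90),(375,140)])
a,b=atz(D,uv[0],0),atz(D,uv[2],0); print("screen left flap feet",a,b,np.linalg.norm(a-b), atz(D,uv[1],0))
d=a-b; th=np.arctan2(-d[0],d[1])
L=[(28,55,0),(-28,55,0),(28,-55,0),(0,-30,122),(0,30,122),(0,30,85)]
m=(atz(D,uv[1],0)+b)/2
print("screen",*fit(D,L,uv,[m[0],m[1],th]))
uv=m1([(412,378),(418,452),(226,402),(430,487),(432,537)])
a,b=atz(D,uv[0],.067),atz(D,uv[1],.067); print("gbar",a,b,np.linalg.norm(a-b)); print("box",[atz(D,uv[i],.045) for i in(2,3)])
E
```

```text
ends [ 0.49008612 -0.28057474  0.12      ] [ 0.52241395 -0.46197069  0.12      ] 0.18425411246817422
station [ 0.50445971 -0.37208545  0.16107251] [[-1.3 -0.9]
 [-0.2 -2. ]
 [ 1.  -0.7]
 [ 0.4 -0.1]
 [ 0.2  0.2]
 [-0.5  1. ]
 [-0.3  0.2]
 [ 0.5  0.7]]
screen left flap feet [0.52610866 0.18347977 0.        ] [0.56898888 0.08590826 0.        ] 0.10657820097606638 [4.78248563e-01 1.62743596e-01 1.11022302e-16]
screen [0.52273242 0.12404335 0.40383011] [[-0.3  0.6]
 [ 1.1  0.2]
 [-0.4 -0.3]
 [-0.  -1.2]
 [-0.4  1.1]
 [ 0.3 -0.6]]
gbar [0.49709801 0.3477477  0.067     ] [0.49675538 0.40367662 0.067     ] 0.055929969470096486
box [array([0.60664673, 0.34718151, 0.045     ]), array([0.48919547, 0.41054367, 0.045     ])]
```

```bash
cat >> h.py <<'E'
def tri(c1,u1,c2,u2):
    (o,d),(p,e)=ray(c1,u1),ray(c2,u2); st=np.linalg.lstsq(np.c_[d,-e],p-o,rcond=None)[0]
    A,B=o+d*st[0],p+e*st[1]; return (A+B)/2,np.linalg.norm(A-B)
E
python3 - <<'E'
from h import *
S=get_calibration("scene"); D=get_calibration("side")
print("ring",tri(S,(432,168),D,(248,172)),"ball",tri(S,(553,150),D,(296,127)))
print("instr top",atz(D,(290,212),.09),atz(D,(372,246),.09), atz(S,(348,237),.09),atz(S,(270,270),.09))
p=[0.523,0.124,0.43]
for y in (23-180,23,):
    print(y,kin.solve_ik(p,down(y)), kin.solve_ik([.504,-.372,.43],down(y-14)), )
env.move_to(p,down(23) if abs(kin.solve_ik(p,down(23))[5])<abs(kin.solve_ik(p,down(23-180))[5]) else down(23-180))
print(read_q(),read_time())
c=get_calibration("wrist"); cv2.imwrite("pics/w1.png",capture("wrist")[:,:,::-1]); np.save("w1.npy",c,allow_pickle=True)
print(c["T"][:3,3])
E
```

```text
ring (array([ 0.78000436, -0.09527672,  0.25461327]), np.float64(0.002460178247030752)) ball (array([ 0.67239277, -0.37952181,  0.32255503]), np.float64(0.1091553847517164))
instr top [ 0.66673727 -0.13852295  0.09      ] [0.42594608 0.03477959 0.09      ] [0.64175138 0.02277174 0.09      ] [0.40443191 0.00701694 0.09      ]
-157 None [-3.74827724e+01  2.22573801e+01  7.99928605e+01 -2.54444375e-14
  7.77497594e+01  1.33517228e+02]
23 [ 1.21122202e+01  1.40428958e+01  9.20078901e+01 -2.54444375e-14
  7.39492141e+01 -1.08877798e+01] [-3.74827724e+01  2.22573801e+01  7.99928605e+01 -2.54444375e-14
  7.77497594e+01 -4.64827724e+01]Traceback (most recent call last):
  File "<stdin>", line 8, in <module>
TypeError: 'NoneType' object is not subscriptable
```

Run:
```python
from h import *
S=get_calibration("scene"); D=get_calibration("side")
print("foot",atz(D,(297,190),0),atz(S,(520,352),0),"clamp",tri(S,(545,225),D,(297,130)))
p=[0.523,0.124,0.43]
env.move_to(p,down(23))
print(read_q(),read_time())
c=get_calibration("wrist"); cv2.imwrite("pics/w1.png",capture("wrist")[:,:,::-1]); np.save("w1.npy",c,allow_pickle=True)
print(c["T"][:3,3])
```

```text
foot [ 0.65720199 -0.42462518  0.        ] [ 0.65305094 -0.42452665  0.        ] clamp (array([ 0.65553339, -0.42009872,  0.24595203]), np.float64(0.014862038180486483))
[ 1.21910933e+01  1.40473859e+01  9.20106051e+01  2.35666118e-02
  7.39488244e+01 -1.08865463e+01] 1.975
[0.49651454 0.18806724 0.39934416]
```

View pics/w1.png

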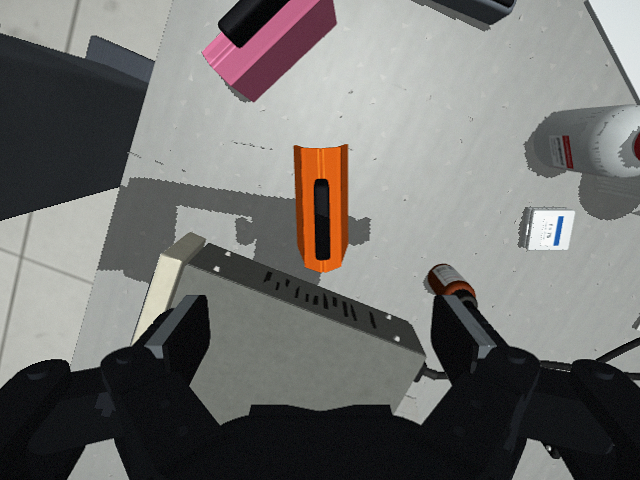

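Wrist view: the fin is vertical in the image, with its top running from about (322,180) to (322,260). It is well aligned with the tool, and the dropper and instrument are clear of the fingers.

Run:
```python
from h import *
c=np.load("w1.npy",allow_pickle=True).item()
a,b=atz(c,(322,180),.122),atz(c,(322,260),.122)
print(a,b,np.linalg.norm(a-b),np.degrees(np.arctan2(-(a-b)[0],(a-b)[1])),(a+b)/2)
d=atz(c,(470,300),.102); print("dropper",d, "instr edge",atz(c,(200,240),.09),atz(c,(420,355),.09))
```

```text
[0.51156238 0.15592521 0.122     ] [0.53616711 0.09836693 0.122     ] 0.06259671393911503 23.145501509537493 [0.52386474 0.12714607 0.122     ]
dropper [0.67188008 0.10844904 0.102     ] instr edge [0.43672014 0.06352334 0.09      ] [0.66337514 0.03688196 0.09      ]
```

Run:
```python
from h import *
x,y=.524,.126; R=down(23.1)
env.movel([x,y,.30],.2,rot=R); print(env.movel([x,y,.262],.08,f_stop=8))
env.set_gripper(0.0); print(read_finger_gap(),read_grasp_force(),read_position())
env.movel([x,y,.46],.15); print(read_finger_gap(),read_grasp_force(),read_wrist_force())
env.move_to([.5045,-.372,.46],down(9.2)); print(read_q(),read_position(),read_time())
env.hold(.2)
c=get_calibration("wrist"); cv2.imwrite("pics/w2.png",capture("wrist")[:,:,::-1]); np.save("w2.npy",c,allow_pickle=True)
```

```text
False
0.13297501392684277 58.30144822597504 [0.52406501 0.12602021 0.26218647]
0.13108661807001942 58.22337806224823 [ 0.70193421 -0.13108225 -0.17080378]
[-3.73634066e+01  2.15792214e+01  7.67907983e+01  3.03893448e-02
  8.16336332e+01 -4.66486132e+01] [ 0.50499858 -0.37102508  0.46008837] 7.3917
```

View pics/w2.png

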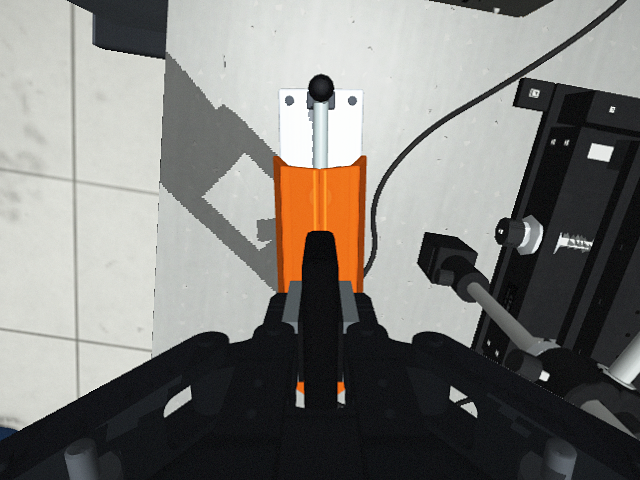

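Wrist view: the screen is held straight over the bar. The far cap is at (320,88) and the bar is visible at (320,165), in line with the ridge at (321,200).

Run:
```python
from h import *
c=np.load("w2.npy",allow_pickle=True).item()
a,b=atz(c,(320.5,88),.133),atz(c,(321,165),.12)
print(a,b); R=np.radians(9.23); print("exp cap",.5045-.1*np.sin(R),-.372+.1*np.cos(R))
t=np.array([-np.sin(R),np.cos(R)]); n=np.array([np.cos(R),np.sin(R)])
for p in (a,b): print("across",(p[:2]-[.5045,-.372])@n,"along",(p[:2]-[.5045,-.372])@t)
# ridge outer far end (z of ridge = feet + ~.0857), feet at tcp-.262
r=atz(c,(321,170),read_position()[2]-.262+.085); print("ridge far",r,(r[:2]-[.5045,-.372])@n,(r[:2]-[.5045,-.372])@t)
print((read_position()[:2]-[.5045,-.372])@n)
```

```text
[ 0.48985276 -0.27354745  0.133     ] [ 0.49956936 -0.33033045  0.12      ]
exp cap 0.4884601970908208 -0.2732947583831806
across 0.001333997363243326 along 0.09952721142277787
across 0.0018169167485861757 along 0.04192089417548316
ridge far [ 0.49721199 -0.31795047  0.28310645] 0.0014757899636541633 0.05451870461585939
0.0005044152287919732
```

Run:
```python
from h import *
x,y=.5055,-.372; R=down(9.2)
print(env.movel([x,y,.325],.12,rot=R,f_stop=10),read_position(),read_wrist_force())
print(env.movel([x,y,.307],.02,f_stop=3),read_position(),read_wrist_force(),read_time())
```

```text
False [ 0.50570017 -0.37217238  0.32588914] [-1.22266284  0.36461922 -0.47582837]
True [ 0.50535374 -0.3720257   0.31123633] [-1.49437454 -0.63544811  4.53491329] 9.5917
```

Contact came at TCP z = 0.311, exactly where predicted. I'll release it, retreat and check with the cameras.

Run:
```python
from h import *
env.set_gripper(0.5); p=read_position()
env.movel([p[0],p[1],.40],.12); env.movel([p[0],p[1],.45],.2)
a=capture("scene"); w=capture("wrist")
L=cv2.resize(a[265:425,365:545],None,fx=2.2,fy=2.2); W=cv2.resize(w,(400,300))
im=np.zeros((360,800,3),np.uint8); im[:L.shape[0],:L.shape[1]]=L; im[:300,400:]=W
cv2.imwrite("pics/hung.png",im[:,:,::-1]); print(read_time())
for z in(.45,.40): print(kin.solve_ik([.497,.376,z],down(90)),kin.solve_ik([.497,.376,z],down(-90)))
```

```text
11.4
[ 3.60515970e+01  2.14645851e+01  7.83840935e+01 -2.54444375e-14
  8.01513214e+01 -5.39484030e+01] [ 3.60515970e+01  2.14645851e+01  7.83840935e+01 -2.54444375e-14
  8.01513214e+01  1.26051597e+02]
[ 3.60515970e+01  2.28461843e+01  8.33880279e+01 -2.54444375e-14
  7.37657879e+01 -5.39484030e+01] [ 3.60515970e+01  2.28461843e+01  8.33880279e+01 -2.54444375e-14
  7.37657879e+01  1.26051597e+02]
```

View pics/hung.png

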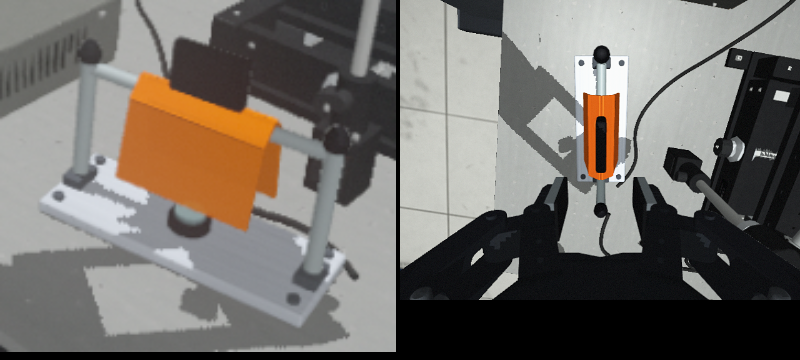

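The screen hangs straddling the bar between the caps, with a flap on each side; in the wrist inset its fin is at (600,145), in line with the bar. Next is the guard.

Run:
```python
from h import *
env.move_to([.51,.376,.42],down(90)); print(read_time(),read_finger_gap())
env.hold(.1)
c=get_calibration("wrist"); cv2.imwrite("pics/w3.png",capture("wrist")[:,:,::-1]); np.save("w3.npy",c,allow_pickle=True)
```

```text
14.0417 0.49972972792491344
```

View pics/w3.png

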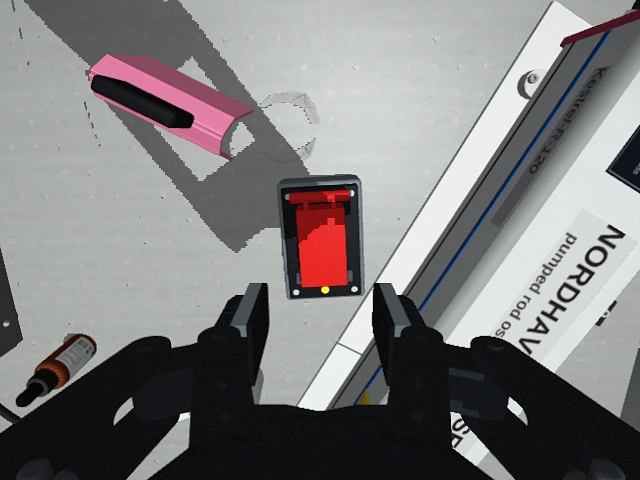

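Wrist view: the grip bar runs from about (289,197) to (351,195). The box corners are at (280,186), (360,180), (289,298) and (364,294), turned by about 3°. The laser lies to the right (+y), so I'll check its clearance.

Run:
```python
from fit import *
c=np.load("w3.npy",allow_pickle=True).item()
a,b=atz(c,(289,198),.067),atz(c,(351,195),.067); print("bar",a,b,np.linalg.norm(a-b),(a+b)/2)
B=[atz(c,u,.045) for u in((280,186),(360,180),(364,294),(289,298))]
print("box",np.round(B,4),np.mean(B,0), [np.linalg.norm(B[i]-B[i-1]).round(4) for i in range(4)])
e=np.array(B[2])-B[1]; f=np.array(B[3])-B[0]; print("yaws",[np.degrees(np.arctan2(v[1],v[0])) for v in (e,f)], "cross yaw",[np.degrees(np.arctan2(-v[0],v[1])) for v in (B[2]-B[3],B[1]-B[0],b-a)])
# guard rear edge / button cover edges
print("guard plate rear",atz(c,(301,286),.056),atz(c,(347,289),.056))
for z in(0,.05,.1): print(z,atz(c,(330,360),z),atz(c,(412,310),z),atz(c,(520,160),z))
D=get_calibration("side"); S=get_calibration("scene")
# laser +x end lower-front corner & top-front corner seen in side/scene
print("laser ends top",tri(S,(326,168),D,(193,318)))
```

```text
bar [0.49921696 0.34823689 0.067     ] [0.4966511  0.40216822 0.067     ] 0.05399233479740241 [0.49793403 0.37520255 0.067     ]
box [[0.4919 0.3383 0.045 ]
 [0.4865 0.412  0.045 ]
 [0.6002 0.4191 0.045 ]
 [0.6045 0.344  0.045 ]] [0.54578391 0.37834644 0.045     ] [np.float64(0.1128), np.float64(0.0738), np.float64(0.114), np.float64(0.0753)]
yaws [np.float64(3.5942615739990877), np.float64(2.8550338356373914)] cross yaw [np.float64(3.2517304451146614), np.float64(4.215457149964835), np.float64(2.723874127069416)]
guard plate rear [0.58674854 0.35681992 0.056     ] [0.5899313  0.40115216 0.056     ]
0 [0.70657228 0.38686776 0.        ] [0.64093259 0.48050516 0.        ] [0.4717872  0.58054567 0.        ]
0.05 [0.67264633 0.38539966 0.05      ] [0.61543481 0.46701397 0.05      ] [0.46800778 0.55420923 0.05      ]
0.1 [0.63872038 0.38393157 0.1       ] [0.58993703 0.45352279 0.1       ] [0.46422835 0.52787279 0.1       ]
laser ends top (array([0.86644616, 0.35602414, 0.13550305]), np.float64(0.017800667870157966))
```

```bash
cat > guard.py <<'E'
from h import *
yaw=3.2; n=np.array([np.cos(np.radians(yaw)),np.sin(np.radians(yaw)),0])
bar=np.array([.498,.3755,.067]); hinge=bar+.08*n-[0,0,.016]; OFF=.153
R=down(90+yaw)
def tcp(th):
    a=th+np.arctan2(16,80); return hinge+.0816*(-np.cos(a)*n+np.array([0,0,np.sin(a)]))+[0,0,OFF]
E
python3 - <<'E'
from guard import *
env.set_gripper(.85); p=tcp(0)
env.movel(p+[0,0,.05],.15,rot=R)
print(env.movel(p,.08,f_stop=6),read_position()-p)
env.set_gripper(.4); print(read_finger_gap(),read_grasp_force(),read_wrist_force(),read_time())
for th in np.arange(.12,.61,.12):
    s=env.movel(tcp(th),.08,f_stop=15); print(round(th,2),s,read_wrist_force().round(1),round(read_finger_gap(),3))
    if s: break
im=cv2.hconcat([cv2.resize(capture("side")[240:400,240:420,::-1],(400,356)),cv2.resize(capture("wrist")[:,:,::-1],(400,356))])
cv2.imwrite("pics/g1.png",im); print(read_time())
E
```

```text
False [0.00020858 0.00013769 0.00021888]
0.5806569104032456 60.94952881336212 [-0.96229921 -2.72266431  5.90349437] 16.8667
0.12 False [ 0.4 -3.8 -1.8] 0.585
0.24 False [-0.7 -5.1 -4.2] 0.58
0.36 False [-0.8 -6.  -3.2] 0.585
0.48 False [-2.4 -6.2 -2.1] 0.585
0.6 False [-2.5 -5.7 -3.1] 0.586
18.3417
```

View pics/g1.png

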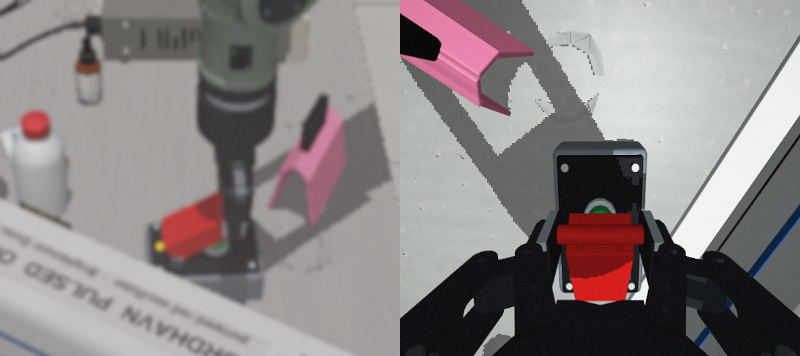

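The guard is following: the red bar is pinched at (600,235) and the green button is showing at (600,208). I'll continue the arc.

Run:
```python
from guard import *
for th in np.arange(.72,1.85,.12):
    s=env.movel(tcp(th),.08,f_stop=12); print(round(th,2),s,read_wrist_force().round(1),round(read_finger_gap(),3))
    if s: break
cv2.imwrite("pics/g2.png",cv2.hconcat([cv2.resize(capture("side")[240:400,240:420,::-1],(400,356)),cv2.resize(capture("wrist")[:,:,::-1],(400,356))])); print(read_time())
```

```text
0.72 False [-2.4 -6.4 -1.7] 0.583
0.84 False [-2.1 -5.8 -1.8] 0.581
0.96 False [-1.7 -6.4 -3. ] 0.583
1.08 False [-3.1 -5.4 -2.8] 0.581
1.2 False [-1.9 -5.5 -2.4] 0.578
1.32 False [-2.1 -6.8 -1.7] 0.585
1.44 False [-2.6 -5.8 -0.1] 0.579
1.56 False [-2.5 -6.7  0.4] 0.577
1.68 False [-1.6 -6.6  1.8] 0.578
1.8 False [-0.3 -5.7  2.8] 0.569
21.1917
```

View pics/g2.png

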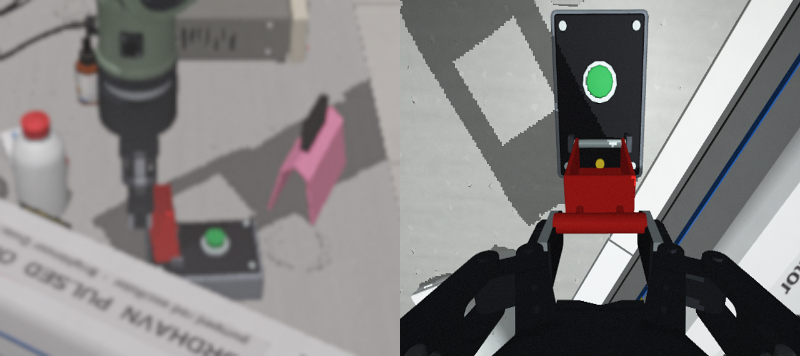

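The guard is at about 1.8 rad, leaning back past upright; the button shows at (600,82) in the right inset. Release, then press.

Run:
```python
from guard import *
print("button seen",atz(get_calibration("wrist"),(320,110.5),.06),"model",hinge-.042*n)
env.set_gripper(.75); p=tcp(1.8)
env.movel(p+[0,0,.09],.12); env.set_gripper(0)
b=(hinge-.042*n)[:2]
env.movel([*b,.34],.2); 
c=get_calibration("wrist"); w=capture("wrist")
print(env.movel([*b,.245],.12,f_stop=8),read_wrist_force())
w0=read_wrist_force()
print(env.movel([*b,.225],.02,f_stop=9),read_position(),read_wrist_force()-w0,read_time())
env.hold(.3); print(read_position(),read_wrist_force()-w0)
cv2.imwrite("pics/g3.png",cv2.hconcat([cv2.resize(capture("side")[240:400,240:420,::-1],(400,356)),cv2.resize(w[:,:,::-1],(400,356))]))
```

```text
button seen [0.53604955 0.37691265 0.06      ] model [0.53594075 0.37762122 0.051     ]
False [ 0.42186765 -0.25185974  1.0568273 ]
True [0.53592415 0.37764023 0.22851897] [-1.4530494  -0.05920239  2.64042218] 25.375
[0.53591802 0.37763923 0.22847862] [-0.56703048  0.19191522  4.78010646]
```

View pics/g3.png

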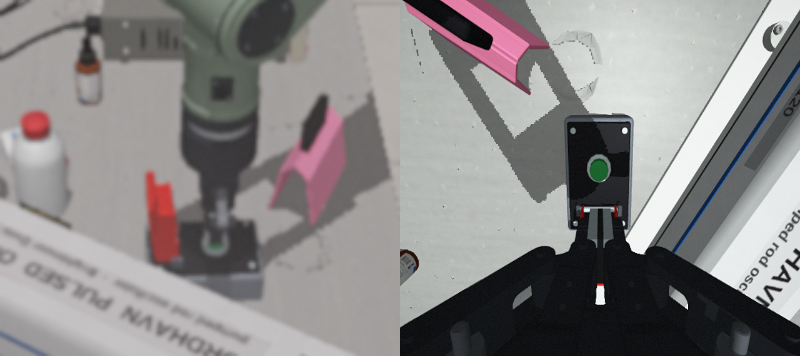

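The tip is on the button and the guard is standing open, but 4.8 N is only borderline fully in. I'll push on until the end stop is plain.

Run:
```python
from guard import *
b=(hinge-.042*n)[:2]
for z in (.2275,.2265,.2255):
    s=env.movel([*b,z],.01,f_stop=18); env.hold(.15); f=read_wrist_force()[2]; print(z,s,read_position()[2],f)
    if f>14: break
env.movel([*b,.26],.08); env.movel([*b,.36],.2); env.hold(.3)
a,d=capture("scene"),capture("side")
L=cv2.resize(a[185:345,190:535],None,fx=800/345,fy=800/345)[:372]; d2=cv2.resize(d[200:400,200:440],(270,225)); 
im=np.zeros((600,800,3),np.uint8); im[:L.shape[0]]=L; im[375:600,:270]=d2
im[375:600,280:580]=cv2.resize(capture("wrist"),(300,225)); cv2.imwrite("pics/end.png",im[:,:,::-1]); print(read_wrist_force(),read_time())
```

```text
0.2275 False 0.22844606993555464 7.3784753732847985
0.2265 False 0.22832415707748477 10.783730404863698
0.2255 False 0.22819151955732722 14.765195719891047
[-0.02910442  0.23259608 -0.3781952 ] 28.6083
```

View pics/end.png

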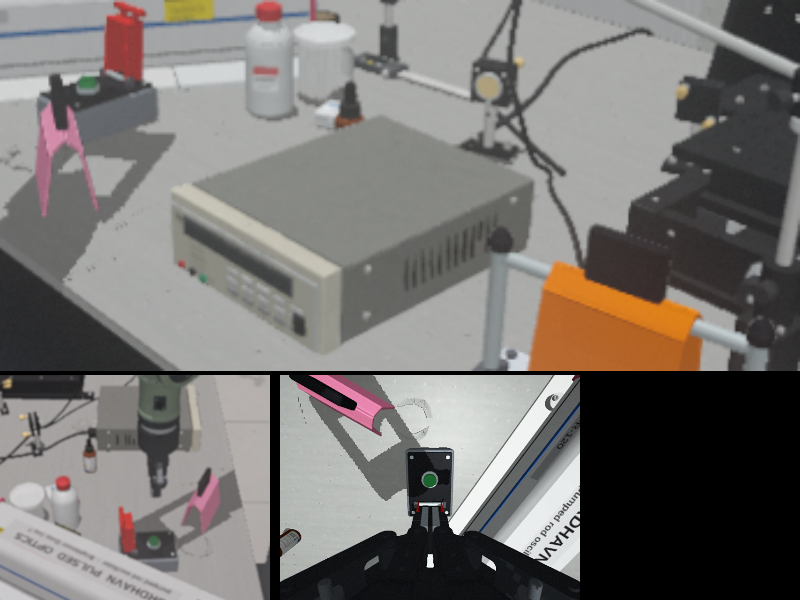

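The force climbed to about 15 N while the tip barely moved, so the button hit its end stop. The picture shows the screen hanging at (620,310), the guard open at (122,40), both bottles upright and the gripper clear.

```bash
python3 -c "
from cell import *
print(workorder.finish_job())"
```

```text
the job is handed in; nothing more can be done
None
```

The job is handed in at about 29 s of robot time: the orange screen hangs over the bar, the red guard stands open past upright, the green button was pressed to its end stop, and both bottles were left untouched.

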